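# Put two gauges away in the sloping foam insert

### The job

Put the two loose steel gauges away in the sloping foam insert: each goes into the pocket cut to its shape, the right way round, and is pressed fully home until its plate is flush with the foam all over. Let go of both, and do not disturb the other things on the bench.

Things in the scene. Friction and masses are not known exactly. Their poses are not given: they have to be found in the camera images.
- step_gauge_mid (a point): Steel step gauge, loose, 0.21 to 0.42 kg, lying flat: a stepped plate 14 mm thick, 82 mm long, with a dark-ribbed grip block on it, 36 long (x) x 18 wide (y) x 27 mm tall; 41 mm high in all. The point is on the grip's vertical axis, 20 mm above the underside. x: along the gauge to its narrow tongue; z: up. From here the grip spans x -18 to 18, y -9 to 9, z -6 to 21 mm.
- fork_gauge_mid (a point): Steel fork gauge, loose, 0.21 to 0.42 kg, lying flat: a C-shaped plate 14 mm thick, 70 x 48 mm, with a dark-ribbed grip block on its back bar, 36 long (x) x 18 wide (y) x 27 mm tall; 41 mm high in all. The point is on the grip's vertical axis, 20 mm above the underside. x: along the bar to the wide jaw; y: to the jaws; z: up. Grip spans x -18 to 18, y -9 to 9, z -6 to 21 mm.
- step_gauge_top (a point): Point of the step gauge on the level of its plate's top face (14 mm above the underside), half-way along the gauge, 12 mm in +x from the grip's axis. Axes as the gauge. From here the plate is a body x -41 to 9, y -16 to 16 mm, and a tongue with tooth marks x 9 to 41, y 2 to 16 mm.
- step_gauge_end (a point): Point on the plate's top face near the end of the step gauge's tongue, 48 mm in x and 9 mm in y from the grip's axis. Axes as the gauge.
- fork_gauge_top (a point): Point of the fork gauge on the level of its plate's top face (14 mm above the underside), centre of its outline, 14 mm in +y from the grip's axis. Axes as the gauge. From here the back bar is x -35 to 35, y -24 to -4 mm, the narrow jaw x -35 to -21 and the wide jaw x 9 to 35 mm, both y -4 to 24 mm.
- fork_gauge_end (a point): Point on the plate's top face near the end of the fork gauge's wide jaw, 22 mm in x and 34 mm in y from the grip's axis. Axes as the gauge.
- foam: Dark foam 150 x 270 x 30 mm on a fixed metal stand, sloped 30 degrees towards the robot, low edge nearest to it. Origin: centre of the underside, 65 mm above the table. z: outward normal of the face (face at z 30 mm); x: up the slope; y: level. Two empty pockets with blue floors; a third, at y -100 mm, holds a plug gauge 8 mm proud (fixed).
- step_pocket (a point): Step gauge's pocket (foam x 0, y 85 mm), 14 mm deep, the plate's outline plus 1.25 mm all round. The point, level with the foam's face, is where point step_gauge_top comes when the gauge is home; the gauge's axes are then the foam's axes, which are this point's (tongue up the slope). For its soft lips see fork_pocket.
- step_pocket_end (a point): Point in the step gauge's pocket, level with the foam's face, where point step_gauge_end comes when the gauge is home. Axes of the foam.
- fork_pocket (a point): Like step_pocket, for the fork gauge (foam x 0, y -10 mm; wide jaw up the slope, jaws to foam +y). Both pockets: soft lips in two opposite walls stick out 0.8 mm into the plate's outline. A plate drops in about 5 mm, then must be pushed along the foam's normal with about 8 to 15 N till it meets the pocket's floor and is flush. Its weight does not seat it.
- fork_pocket_end (a point): Point in the fork gauge's pocket, level with the foam's face, where point fork_gauge_end comes when the gauge is home. Axes of the foam.
- ring_gauge: Bystander: steel ring 44 mm across, 16 mm high, in front of the stand. Origin under its centre.
- vee_block: Bystander: dark steel V-block 50 x 44 x 36 mm, to the right. Origin under its centre.
- cutter: Bystander: steel milling cutter standing up, 38 mm across, 75 mm high, behind the gauges. Origin under its centre.
- oil: Bystander: white oil bottle 56 mm across, 130 mm high, far right. Origin under its centre.
- wrench: Bystander: wrench 160 mm long lying in front of the stand. Origin at the underside of its middle.
- driver: Bystander: screwdriver 180 mm long lying left of the stand. Origin at the underside of its middle.
Things that resemble listed ones, but are neither listed nor needed, are in the scene too. What is shaped like the part that bears fork_gauge_mid but blue, orange or pink is not meant.

How it is judged:
By the outcome, as a careful person would: the job done as asked, in the order asked, and still so for the second after the job is handed in, with the robot touching nothing.
It also fails if it takes over 70 s, if anything falls off the work surface, if the arm or the gripper's body presses on something with over 40 N, if the wrist force passes 120 N, or if a joint passes its speed limit or range.

### The arm

A 7-joint arm with a two-finger parallel gripper is mounted at the origin on the work surface. World frame = base frame: x ahead of the robot, y to its left, z up, the work surface at z = 0. Lengths are in m, angles in rad, forces in N, time in s.
With the tool pointing down it reaches from about 0.425 to 0.825 m from the base axis. Payload 3.6 kg.
Tool frame: the origin (TCP) lies at the very end of the fingers, on their centre line; the grasp point (between the pads) lies 19 mm behind it; z points along the fingers, y is the direction in which the jaws open and shut (so a half turn about z gives the same grasp; the last joint's range is limited). The gripper opens to 93 mm and grips with 3 to 60 N. Pads are 15 mm wide; open, the fingers measure 128 mm over their backs; the gripper's body (75 mm by 188 mm) begins 65 mm behind the grasp point.
Start: joints at [-0.026, 0.615, -0.013, 1.423, 0.008, 1.103, -0.04], TCP at [0.65, 0, 0.219] pointing down, gripper open.
Joint ranges: [-3.12, 3.12], [-0.3, 2.06], [-1.34, 1.32], [0.26, 2.42], [-1.36, 4.5], [0.01, 1.98], [-2.84, 2.84]. Speed limits (rad/s): [2.79, 2.79, 3.14, 3.14, 3.14, 3.14, 3.14].

### API

Orientations are given as a 3x3 rotation matrix whose columns are the frame's x, y, z axes.
In Python, from workcell import r gives the robot as it stands. The module is installed in compiled form; this text tells all that it offers.
- The arm moves only by the shell command python3 -m jog 'ROWS' [FORCE]. ROWS is JSON, one flat list of numbers, 5 for each row, row after row: the closure in counts, from 0 (fully open) to 255 (shut), then the shift along the world's x, y, z in cm, then the turn about the world's z in rad. A call has 1 to 12 rows; each row shifts and turns the commanded pose from where the row before left it; what a row does not reach is not made up. A row lasts 1/10 s, in which the tool goes at most 50 mm and 8.59 degrees, less where a joint would pass 70% of its speed; a pose out of reach is approached as far as the arm can. A call is refused whole if a number of a shift passes 5 or a number of a turn 0.15, either way. A call with a gripper value outside its range is refused whole. The fingers move at their own pace and stop on an object; FORCE is the grip in N (left out, the last holds). Time passes only in rows, so rows that do not move let the fingers close. It gives the time, the measured TCP pose, the force and the opening at its end, in the units of the state.
- r.state(): the state, without advancing time (a new reading comes with each control period).
- r.read_camera(name): name is "scene" or "side" or "wrist"; returns (picture, depth): 400x640x3 uint8, red, green, blue; 400x640 float32, m along the optical axis (not along the pixel's ray), 0 where there is no reading.
- r.camera_params(name): a dict with "camera_matrix" (3x3 intrinsics, pixels), "k1" (the pictures are not rectified: a ray, as slopes to the right and down, at radius r is drawn at 1 + k1 r^2 times it, then the intrinsics apply), "origin" and "rotation" of the camera in the world. Camera axes: x right, y up, looking along -z (the intrinsics and any distortion apply to the point x, -y, -z); pixel columns grow to the right and rows downward; lengths in m; the calibration is good to about 2 mm. A picture is of the moment at which its call begins: read the wrist's pose just before it. camera_params takes no time and is no camera call; for the wrist camera it gives the pose at the moment of the call.
- r.job_done(): hands the job in, once; it reports no verdict.
Trained networks look in the newest picture that a camera, given by its name, has taken for a name from the list of things; names that differ only in an ending like _2 or _b are one class to them, and where a whole thing is asked for, a point or a joint stands for the part that bears it (a point fixed in the world has none). Each returns a list of dicts, best first, with "conf" (0 to 1); they miss things now and then, are a little off and sometimes report something else, mostly with a low value. They report only what shows in the picture. A call takes as long as a camera call. They do not tell look-alikes from the thing itself.
- r.find_in(thing, camera): "xy" ([column, row] in pixels, amid what is visible of it).
- r.masks_of(thing, camera): "pixels" (400x640 bool, what is visible of it) and "xy" ([column, row] in pixels, amid what is visible of it).
- r.spot_point(thing, camera): "xy" ([column, row] in pixels: a listed point, or the origin of a listed thing).
The state is a dict: "time_s": time; "qpos": joint angles; "joint_velocities": joint speeds; "tau": joint torques, N m; "eef_pos": TCP position; "orientation": TCP orientation; "contact_force": force on the tool from outside, world axes, zero at the start; "wrist_torque": the same for the moment, N m; "width": opening from 0.0 (shut) to 1.0 (fully open).
Only numpy, scipy, OpenCV 4.12 (cv2) and the standard library are available. Lean on these libraries where they do the work, as an engineer would, in place of code of your own. Each camera call takes 0.05 s, during which the arm holds its last target. There are 200 camera calls.

## Working session

There is one attempt and no reset: what is moved stays moved. The work goes in short steps, Python scripts to look and compute and a shell command to move; the robot and the scene stay as the last step left them, time stands still between calls to the robot, and variables do not carry over. Pictures are saved under pics/ and viewed, about 8 in all and at most 12, crops included, and the job is handed in when it is done.

```bash
mkdir -p pics
cat > h.py <<'E'
import numpy as np, cv2
from workcell import r
def ray(cam,xy,p=None):
    p=p or r.camera_params(cam); K=np.array(p["camera_matrix"]); k=p["k1"]
    d=np.array([(xy[0]-K[0,2])/K[0,0],(xy[1]-K[1,2])/K[1,1]]); u=d.copy()
    for _ in range(20): u=d/(1+k*(u@u))
    R=np.array(p["rotation"]); return np.array(p["origin"]), R@np.array([u[0],-u[1],-1.])
def at_z(cam,xy,z,p=None):
    o,d=ray(cam,xy,p); return o+d*(z-o[2])/d[2]
def at_plane(cam,xy,pt,n,p=None):
    o,d=ray(cam,xy,p); return o+d*((pt-o)@n)/(d@n)
def at_depth(cam,xy,D,p=None):
    o,d=ray(cam,xy,p); c,rw=int(round(xy[0])),int(round(xy[1]))
    w=D[max(rw-2,0):rw+3,max(c-2,0):c+3]; w=w[w>0]
    return o+d*np.median(w) if w.size else None
def save(n,img,s=1):
    cv2.imwrite("pics/"+n,cv2.resize(img[:,:,::-1],None,fx=s,fy=s,interpolation=cv2.INTER_CUBIC))
E
python3 - <<'E'
from h import *
np.set_printoptions(precision=4,suppress=True)
for c in ["scene","side","wrist"]:
    im,D=r.read_camera(c); save(c+"0.png",im); p=r.camera_params(c); print(c,p["origin"],p["camera_matrix"][0][0])
    for t in ["step_gauge_mid","fork_gauge_mid","step_gauge_end","fork_gauge_end","foam","step_pocket","step_pocket_end","fork_pocket","fork_pocket_end","ring_gauge","cutter"]:
        for q in r.spot_point(t,c)[:3]:
            P=at_depth(c,q["xy"],D); print(t,np.round(q["xy"],1),round(q["conf"],2),P)
print(r.state()["time_s"],r.state()["contact_force"])
E
```

```text
scene [1.5589 0.0306 0.8644] 494.884704427135
step_gauge_mid [230.  248.6] 0.9 [ 0.6403 -0.2413  0.0369]
step_gauge_mid [177.8 231. ] 0.28 [ 0.5621 -0.4007  0.0254]
fork_gauge_mid [205.6 196.5] 0.69 [ 0.4109 -0.3571  0.0317]
fork_gauge_mid [248.4 177.9] 0.66 [ 0.3198 -0.2443  0.0375]
fork_gauge_mid [245.4 206.2] 0.65 [ 0.4485 -0.2337  0.0268]
step_gauge_end [253.5 258.8] 0.67 [ 0.649  -0.1825  0.0119]
fork_gauge_end [244.3 219.4] 0.77 [ 0.4813 -0.2338  0.0051]
fork_gauge_end [248.  187.2] 0.72 [ 0.337  -0.2449  0.0151]
fork_gauge_end [278.6 224.1] 0.72 [ 0.5127 -0.1327  0.0158]
foam [355.1 243.7] 0.91 [0.6965 0.0698 0.1103]
foam [230.3 252.3] 0.73 [ 0.6412 -0.2418  0.0252]
step_pocket [390.5 227.1] 0.61 [0.5791 0.1636 0.0656]
step_pocket_end [396.2 228.6] 0.7 [0.601  0.1753 0.079 ]
step_pocket_end [362.9 231.5] 0.25 [0.6591 0.0887 0.1163]
fork_pocket [352.  228.2] 0.81 [0.5926 0.065  0.0712]
fork_pocket_end [361.3 229.9] 0.94 [0.6256 0.0867 0.0934]
fork_pocket_end [242.3 219.1] 0.73 [ 0.4853 -0.2384  0.0092]
fork_pocket_end [351.  228.8] 0.7 [0.5953 0.0625 0.0714]
ring_gauge [307.6 2
[... 1390 characters left out ...]
wrist [0.6509 0.0703 0.3841] 360.3442134895045
step_gauge_mid [311.  355.7] 0.97 [ 0.6379 -0.2108  0.038 ]
fork_gauge_mid [154.6 367.5] 0.72 [ 0.6028 -0.0031  0.2997]
fork_gauge_mid [231.1 298.6] 0.56 [0.6319 0.0304 0.3176]
step_gauge_end [319.6 323.9] 0.87 [0.6503 0.026  0.3199]
step_gauge_end [156.1 365.9] 0.39 [ 0.603  -0.0029  0.2992]
fork_gauge_end [192.  358.9] 0.58 [ 0.489  -0.2379  0.0127]
foam [305.5  89.3] 0.72 [0.6375 0.079  0.0846]
step_pocket_end [193. 361.] 0.31 [ 0.4901 -0.2407  0.0131]
fork_pocket [283.6 104.3] 0.79 [0.6203 0.0674 0.0907]
fork_pocket_end [302.1  73.2] 0.76 [0.6349 0.0915 0.0838]
cutter [409.4 286. ] 0.92 [ 0.7454 -0.1241  0.0341]
1.8 [ 0.2701 -0.0696  0.5988]
```

View pics/scene0.png

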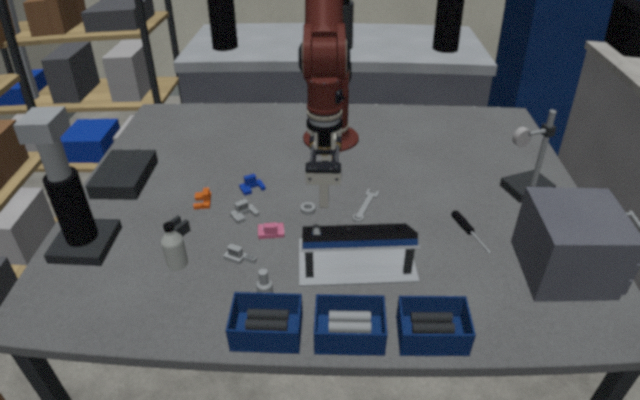

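View pics/side0.png

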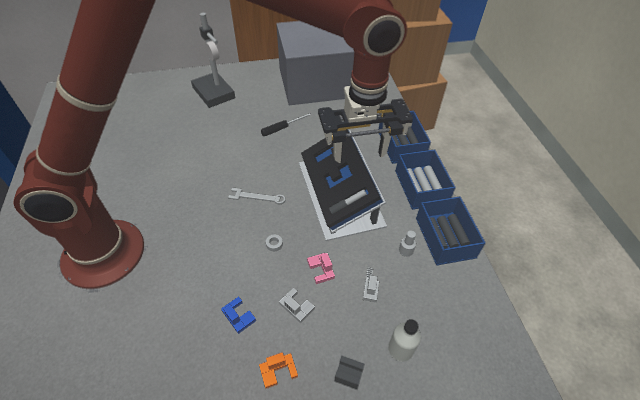

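Scene view: the steel fork gauge is at scene (245,208) / side (297,304). The blue (248,184), orange (203,197) and pink (271,230) forks are look-alikes. The steel step gauge is at scene (236,253) / side (372,285). The foam is at side (342,182). I'll go above the gauges for a close look.

```bash
python3 -m jog '[0,-1.2,-3.8,1,0, 0,-1.2,-3.8,1,0, 0,-1.2,-3.8,1,0, 0,-1.2,-3.8,1,0, 0,-1.2,-3.8,1,0, 0,-1.2,-3.8,1,0, 0,-1.2,-3.8,1,0, 0,0,0,0,0]' 10
python3 - <<'E'
from h import *
np.set_printoptions(precision=4,suppress=True)
c="wrist"; p=r.camera_params(c)
im,D=r.read_camera(c); save("w1.png",im); print(p["origin"],ray(c,(320,200),p)[1], p["rotation"])
Z=dict(mid=.02,top=.014,end=.014)
for g in ["step","fork"]:
  for k in Z:
    for q in r.spot_point(f"{g}_gauge_{k}",c)[:4]:
        print(g,k,np.round(q["xy"],1),round(q["conf"],2),at_z(c,q["xy"],Z[k],p)[:2],at_depth(c,q["xy"],D,p))
E
```

```text
time_s: 2.6
eef_pos: [0.5629, -0.2752, 0.2904]
orientation: [[0.013, 1.0, 0.001], [1.0, -0.013, -0.008], [-0.008, 0.001, -1.0]]
contact_force: [0.1, -1.4, 0.2]
width: 1.0
[ 0.5646 -0.2036  0.4553] [-0.0091 -0.2757 -0.9613] [[ 0.9999  0.013   0.0024]
 [-0.0131  0.9647  0.2632]
 [ 0.0011 -0.2632  0.9647]]
step mid [384.2 120. ] 0.77 [ 0.6383 -0.2305] [ 0.6351 -0.2293  0.0394]
step top [386.4 109.1] 0.74 [ 0.6417 -0.218 ] [ 0.6372 -0.2172  0.0394]
step end [392.3  77.7] 0.64 [ 0.6476 -0.1819] [ 0.6476 -0.1819  0.0139]
fork mid [116.1 128.7] 0.89 [ 0.3135 -0.235 ] [ 0.3201 -0.2341  0.0314]
fork mid [221.8 134.5] 0.83 [ 0.4435 -0.2449] [ 0.4488 -0.2431  0.0392]
fork mid [307.7  47.8] 0.57 [ 0.5492 -0.1483] [ 0.5498 -0.1508  0.039 ]
fork mid [192.4 221. ] 0.56 [ 0.3958 -0.3544] [ 0.4013 -0.3495  0.0343]
fork top [289.5  54. ] 0.96 [ 0.5277 -0.1541] [ 0.5265 -0.1524 -0.0005]
fork top [195.3 229.4] 0.78 [ 0.396  -0.3682] [ 0.4058 -0.3587  0.0394]
fork top [127.8 126.3] 0.74 [ 0.3254 -0.2329] [ 0.3189 -0.2337  0.002 ]
fork top [232.9 125.8] 0.58 [ 0.4562 -0.2352] [ 0.4529 -0.2362  0.0005]
fork end [151.1 136. ] 0.94 [ 0.3534 -0.2454] [ 0.3532 -0.2455  0.0136]
fork end [260.1 125.9] 0.77 [ 0.4893 -0.2359] [ 0.488  -0.2365  0.0066]
fork end [187.6 248.5] 0.7 [ 0.3825 -0.3953] [ 0.5058 -0.2656  0.3127]
fork end [272.2  33.7] 0.59 [ 0.5086 -0.1315] [ 0.5085 -0.1313  0.0129]
```

View pics/w1.png

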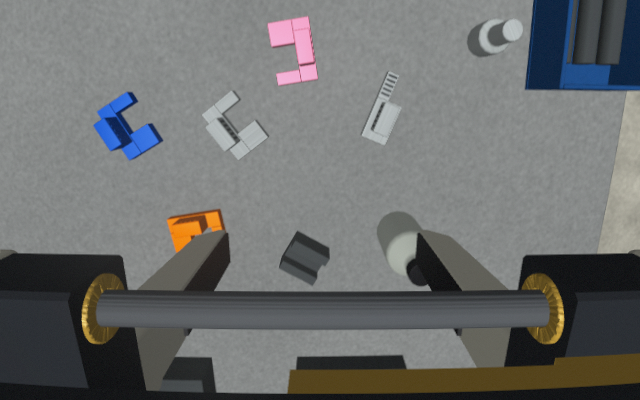

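Wrist view: the grey steel fork is at (235,127), with its grip at (224,128). The coloured forks are at (125,125), (293,50) and (195,230). The steel step gauge is at (380,110), tongue up. Next I'll fit poses from depth and confirm the steel ones in an enlarged crop.

```bash
cat >> h.py <<'E'
def cloud(cam,D,p):
    rows,cols=np.mgrid[0:400,0:640]; K=np.array(p["camera_matrix"])
    uv=cv2.undistortPoints(np.stack([cols,rows],-1).reshape(-1,1,2).astype(np.float64),K,np.array([p["k1"],0,0,0.])).reshape(400,640,2)
    R=np.array(p["rotation"])
    d=np.stack([uv[...,0],-uv[...,1],-np.ones((400,640))],-1)@R.T
    P=np.array(p["origin"])+d*D[...,None]; P[D<=0]=np.nan; return P
E
python3 - <<'E'
from h import *
np.set_printoptions(precision=4,suppress=True)
c="wrist"; p=r.camera_params(c)
im,D=r.read_camera(c); P=cloud(c,D,p)
save("w1c.png",im[70:170,180:420],3)
for g,(c0,c1,r0,r1) in dict(fork=(195,275,80,165),step=(350,415,60,150)).items():
    Q=P[r0:r1,c0:c1].reshape(-1,3); print(g,"table",np.nanmedian(Q[:,2]))
    for lo,hi in((.008,.022),(.033,.048)):
        m=Q[(Q[:,2]>lo)&(Q[:,2]<hi)]; b=cv2.minAreaRect((m[:,:2]*1000).astype(np.float32)); print(len(m),np.median(m[:,2]),b,m[:,:2].mean(0))
print(r.state()["eef_pos"],r.state()["qpos"])
E
```

```text
fork table -0.0001562603750129843
1264 0.013343428930172097 ((479.4969177246094, -221.1693572998047), (100.94950103759766, 69.79576110839844), 34.25690841674805) [ 0.4608 -0.236 ]
510 0.039167319966810527 ((446.8487548828125, -243.4328155517578), (18.62262725830078, 36.16179275512695), 33.74632263183594) [ 0.4472 -0.2431]
step table -0.0001790066559849146
749 0.013531864681685823 ((641.610595703125, -218.52236938476562), (81.31541442871094, 32.581363677978516), 67.83622741699219) [ 0.6349 -0.2135]
527 0.03934417043023192 ((637.2012329101562, -229.3232879638672), (36.31306838989258, 18.925193786621094), 67.37629699707031) [ 0.6367 -0.2289]
[ 0.5665 -0.2643  0.2883] [ 0.3981  0.5225  0.0063  1.3924 -0.0041  1.2276  0.4078]
```

View pics/w1c.png

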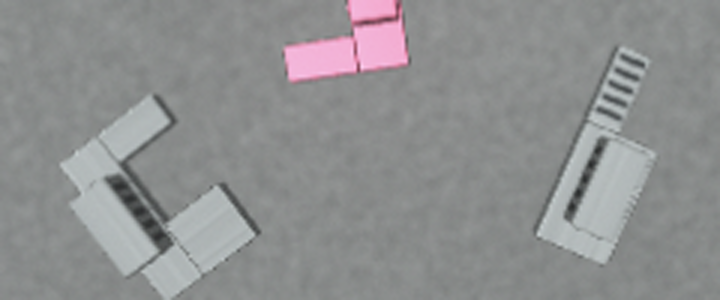

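The crop confirms grey steel: the fork at crop (150,200) and the step gauge at (600,150). Both are the right sizes: grip 36x18, step plate 81x32, tops at 39 and 13 mm. The shape suits the names, and the pink part is excluded. I'll go above the step gauge.

```bash
python3 -m jog '[100,1.8,0.88,-4.2,-0.095, 100,1.8,0.88,-4.2,-0.095, 100,1.7,0.87,-4.2,-0.095, 100,1.7,0.87,-4.2,-0.095, 100,0,0,0,0, 100,0,0,0,0,100,0,0,0,0]' 15
python3 - <<'E'
from h import *
np.set_printoptions(precision=4,suppress=True)
c="wrist"; p=r.camera_params(c); im,D=r.read_camera(c); P=cloud(c,D,p); s=r.state()
print(s["eef_pos"],s["orientation"],s["contact_force"],s["width"])
Q=P.reshape(-1,3); Q=Q[(abs(Q[:,0]-.637)<.05)&(abs(Q[:,1]+.222)<.06)]
for lo,hi in((.008,.022),(.033,.048)):
    m=Q[(Q[:,2]>lo)&(Q[:,2]<hi)]; print(len(m),np.median(m[:,2]),cv2.minAreaRect((m[:,:2]*1000).astype(np.float32)))
for q in r.spot_point("step_gauge_mid",c)[:2]: print(q["conf"],at_z(c,q["xy"],.02,p))
E
```

```text
time_s: 3.7
eef_pos: [0.6368, -0.2326, 0.1235]
orientation: [[0.371, 0.929, 0.004], [0.929, -0.371, -0.003], [-0.001, 0.005, -1.0]]
contact_force: [0.7, -1.4, -0.2]
width: 0.608
[ 0.6368 -0.2329  0.124 ] [[ 0.3716  0.9284  0.0047]
 [ 0.9284 -0.3715 -0.0027]
 [-0.0007  0.0054 -1.    ]] [ 0.8898  0.4538 -0.0306] 0.6101999470571288
1957 0.013565463288436108 ((641.6423950195312, -218.25697326660156), (82.1253890991211, 31.75545310974121), 67.26484680175781)
1249 0.03935057138276832 ((636.9125366210938, -229.16607666015625), (36.1544075012207, 18.72531509399414), 66.96825408935547)
0.8 [ 0.6358 -0.2281  0.02  ]
0.32 [ 0.6464 -0.1817  0.02  ]
```

```bash
python3 -m jog '[100,0,0.35,-3.4,-0.018, 100,0,0,-3,0, 100,0,0,-2,0, 100,0,0,-2,0, 100,0,0,0,0, 100,0,0,0,0, 255,0,0,0,0, 255,0,0,0,0, 255,0,0,0,0, 255,0,0,0,0, 255,0,0,0,0, 255,0,0,0,0]' 15
python3 -m jog '[255,0,0,0,0, 255,0,0,0,0]'
```

```text
time_s: 5.0
eef_pos: [0.6362, -0.2275, 0.0168]
orientation: [[0.387, 0.922, 0.0], [0.922, -0.387, -0.0], [0.0, 0.0, -1.0]]
contact_force: [1.3, 0.1, 0.2]
width: 0.193
time_s: 5.2
eef_pos: [0.6362, -0.2275, 0.0168]
orientation: [[0.387, 0.922, 0.0], [0.922, -0.387, -0.0], [0.0, 0.0, -1.0]]
contact_force: [0.9, 0.0, 1.3]
width: 0.196
```

```bash
python3 -m jog '[140,0,0,0,0, 140,0,0,0,0, 140,0,0,0.45,0, 140,0,0,0,0, 255,0,0,0,0, 255,0,0,0,0, 255,0,0,0,0, 255,0,0,0,0, 255,0,0,0,0, 255,0,0,4,0, 255,0,0,4.5,0, 255,0,0,4.5,0]' 20
python3 -m jog '[255,0,2.5,3,-0.13, 255,0,2.5,3,-0.13, 255,0,2.5,3,-0.13, 255,0,2.5,3,-0.13, 255,0,2.5,2,-0.13, 255,0,2.5,2,-0.13, 255,0,2.5,1,-0.13, 255,0,2.5,1,-0.13, 255,0,0,0,-0.13, 255,0,0,0,0, 255,0,0,0,0]'
python3 - <<'E'
from h import *
np.set_printoptions(precision=4,suppress=True)
c="wrist"; p=r.camera_params(c); im,D=r.read_camera(c); save("w2.png",im); s=r.state()
np.savez("w2.npz",im=im,D=D,o=p["origin"],R=p["rotation"],K=p["camera_matrix"],k=p["k1"])
print(s["eef_pos"],s["orientation"],s["contact_force"],s["width"],s["qpos"])
for t in ["foam","step_pocket","step_pocket_end","fork_pocket","fork_pocket_end","step_gauge_end"]:
    for q in r.spot_point(t,c)[:3]:
        print(t,np.round(q["xy"],1),round(q["conf"],2),at_depth(c,q["xy"],D,p))
E
```

```text
time_s: 6.4
eef_pos: [0.6347, -0.227, 0.1509]
orientation: [[0.388, 0.922, -0.004], [0.922, -0.388, 0.001], [-0.0, -0.004, -1.0]]
contact_force: [1.0, -1.0, -3.0]
width: 0.197
time_s: 7.5
eef_pos: [0.6352, -0.0282, 0.33]
orientation: [[1.0, 0.004, -0.003], [0.004, -1.0, -0.001], [-0.003, 0.001, -1.0]]
contact_force: [-0.0, -0.6, -3.5]
width: 0.191
[ 0.6352 -0.0285  0.3301] [[ 1.      0.0035 -0.0024]
 [ 0.0035 -1.     -0.0005]
 [-0.0024  0.0005 -1.    ]] [ 0.0148 -0.0524 -2.7623] 0.19299142508031691 [-0.2287  0.5457  0.4356  1.2874 -0.225   1.3586 -1.3687]
foam [237.2 160.3] 0.62 [0.6394 0.0692 0.0858]
foam [158.4 181.7] 0.39 [0.6109 0.1707 0.0723]
step_pocket [157.7 181.1] 0.79 [0.612  0.1709 0.0735]
step_pocket_end [138.8 161.7] 0.79 [0.6389 0.182  0.0919]
fork_pocket [242.4 181.5] 0.64 [0.6141 0.0648 0.0843]
fork_pocket [235.4 159.2] 0.58 [0.6408 0.0711 0.0864]
fork_pocket_end [214. 161.] 0.72 [0.6397 0.0941 0.0927]
step_gauge_end [305.4 153.3] 0.85 [ 0.6819 -0.02    0.3226]
```

View pics/w2.png

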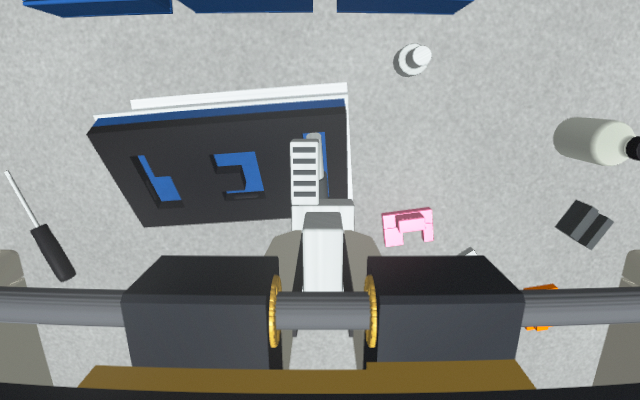

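Wrist view: the gauge is held, tongue at (305,170). The foam face spans (90,135)–(348,225). The step pocket is at (157,180), the fork pocket at (240,177). Next I'll fit the foam frame from depth.

```bash
cat > foam.py <<'E'
from h import *
from scipy.optimize import minimize
np.set_printoptions(precision=4,suppress=True)
z=np.load("w2.npz"); p=dict(origin=z["o"],rotation=z["R"],camera_matrix=z["K"],k1=float(z["k"])); D=z["D"]
P=cloud("wrist",D,p)
sub=P[130:225,95:290].reshape(-1,3); sub=sub[~np.isnan(sub[:,0])]; sub=sub[(sub[:,2]>.03)&(sub[:,2]<.2)]
best=None; rng=np.random.default_rng(0)
for _ in range(400):
    a,b,c=sub[rng.choice(len(sub),3,False)]; n=np.cross(b-a,c-a); l=np.linalg.norm(n)
    if l<1e-6: continue
    n/=l; m=abs((sub-a)@n)<.0015
    if best is None or m.sum()>best.sum(): best=m
S=sub[best]; c0=S.mean(0); n=np.linalg.svd(S-c0)[2][2]; n*=np.sign(n[2])
y=np.cross(n,[0,0,1]); y=np.cross([0,0,1],n); y/=np.linalg.norm(y); y*=np.sign(y[1]); x=np.cross(y,n)
print("n",n,"slope",np.degrees(np.arccos(n[2])),"yaw",np.degrees(np.arctan2(x[1],x[0])),"inl",best.sum(),len(sub))
# rays on plane
K=p["camera_matrix"]; rows,cols=np.mgrid[0:400,0:640]
o=p["origin"]; d=P-o; t=((c0-o)@n)/(d@n); H=o+d*t[...,None]; h=(P-c0)@n
uv=np.stack([(H-c0)@x,(H-c0)@y],-1)*1000
win=np.zeros((400,640),bool); win[100:235,85:288]=True
face=win&(abs(h)<.003); hole=win&(h<-.004)&(h>-.03)
print("uv face range",np.nanpercentile(uv[face],[.3,99.7],axis=0))
def outline(g):
    A=[(-41,-16,9,16),(9,2,41,16)] if g=="step" else [(-35,-24,35,-4),(-35,-4,-21,24),(9,-4,35,24)]
    return A
q=uv[win&~np.isnan(h)]; hh=hole[win&~np.isnan(h)].astype(float)
def inside(q,g,pr,sep):
    # soft membership
    ct,st=np.cos(pr[2]),np.sin(pr[2]); e=q-pr[:2]; u=e[:,0]*ct+e[:,1]*st; v=-e[:,0]*st+e[:,1]*ct
    s=np.full(len(q),-1e3)
    for (a,b,c,dd) in outline(g):
        s=np.maximum(s,np.minimum.reduce([u-a+1.25,c+1.25-u,v-b+1.25,dd+1.25-v]))
    return 1/(1+np.exp(-s/1.0))
def cost(v):
    c,s=np.cos(v[2]),np.sin(v[2]); Rm=np.array([[c,-s],[s,c]])
    m=np.maximum(inside(q,"step",np.r_[v[:2]+Rm@[0,85],v[2]],0),inside(q,"fork",np.r_[v[:2]+Rm@[0,-10],v[2]],0))
    return ((m-hh)**2).mean()
bestr=None
cen=uv[hole&(cols>200)&(cols<275)]; cen=np.median(cen,0); print("fork hole cen",cen)
for dy in range(-10,31,10):
    rr=minimize(cost,[cen[0],cen[1]+dy,0],method="Nelder-Mead",options=dict(xatol=.01,fatol=1e-7,maxiter=2000,initial_simplex=np.array([[cen[0],cen[1]+dy,0],[cen[0]+8,cen[1]+dy,0],[cen[0],cen[1]+dy+8,0],[cen[0],cen[1]+dy,.08]])))
    if bestr is None or rr.fun<bestr.fun: bestr=rr
v=bestr.x; print("fit",v,bestr.fun, "yaw corr deg",np.degrees(v[2]))
c,s=np.cos(v[2]),np.sin(v[2]); fx=c*x+s*y; fy=-s*x+c*y; fc=c0+v[0]/1000*x+v[1]/1000*y
print("face centre",fc,"x",fx,"y",fy,"yaw y",np.degrees(np.arctan2(-fy[0],fy[1])))
np.savez("foam.npz",c=fc,x=fx,y=fy,n=n)
for nme,a in dict(step=(0,85),fork=(0,-10),step_end=(36,94),fork_end=(22,10)).items(): print(nme,fc+a[0]/1000*fx+a[1]/1000*fy)
print("edges from centre",np.nanpercentile(((H-fc)@fx)[face],[.5,99.5]),np.nanpercentile(((H-fc)@fy)[face],[.5,99.5]))
print("expected face centre z", .065+.03*n[2])
E
python3 foam.py
```

```text
n [-0.4977 -0.0352  0.8667] slope 29.927035070913814 yaw 4.042888518574207 inl 13297 16380
uv face range [[ -82.3396 -106.4964]
 [  69.045   100.5897]]
fork hole cen [ 18.9896 -52.6157]
fit [ -6.2996 -34.882    0.0019] 0.12495913365824002 yaw corr deg 0.10919919739538723
face centre [0.6207 0.0767 0.091 ] x [0.8644 0.063  0.4989] y [-0.0722  0.9974 -0.001 ] yaw y 4.1375272808112955
step [0.6146 0.1615 0.091 ]
fork [0.6214 0.0668 0.0911]
step_end [0.645  0.1728 0.1089]
fork_end [0.639  0.0881 0.102 ]
edges from centre [-0.0755  0.0751] [-0.0706  0.1351]
expected face centre z 0.0909998432150288
```

```bash
python3 -m jog '[255,-0.7,2.9,-3.4,0.068, 255,-0.7,2.9,-3.4,0, 255,-0.7,2.9,-3.4,0, 255,-0.7,2.9,-3.4,0, 255,-0.7,2.9,-3.4,0, 255,0,0,0,0, 255,0,0,0,0, 255,0,0,0,0]' 10
python3 - <<'E'
from h import *
s=r.state(); print(s["eef_pos"],s["orientation"],s["contact_force"],s["width"])
E
```

```text
time_s: 8.65
eef_pos: [0.6025, 0.1157, 0.1625]
orientation: [[0.998, 0.069, 0.003], [0.069, -0.998, -0.001], [0.003, 0.001, -1.0]]
contact_force: [0.8, -0.7, -3.2]
width: 0.191
[0.60251155 0.11571411 0.16246871] [[ 0.99761196  0.06898851  0.00330971]
 [ 0.06899248 -0.99761657 -0.00110267]
 [ 0.00322575  0.00132839 -0.99999391]] [ 0.83527628 -0.6946981  -3.24914474] 0.19099951067832013
```

```bash
python3 -m jog '[255,-0.2,0,-1.5,0, 255,0,0,-1.3,0, 255,-0.28,0,-0.5,0, 255,-0.22,0,-0.5,0, 255,-0.16,0,-0.5,0, 255,-0.1,0,-0.5,0, 255,-0.05,0,-0.5,0]' 10
python3 -m jog '[255,0,0,-0.3,0, 255,0,0,-0.2,0, 255,0,0,0,0]'
```

```text
time_s: 9.35
eef_pos: [0.5906, 0.1171, 0.108]
orientation: [[0.998, 0.07, -0.0], [0.07, -0.998, -0.0], [-0.0, 0.0, -1.0]]
contact_force: [-0.7, -1.0, -0.3]
width: 0.193
time_s: 9.65
eef_pos: [0.5905, 0.1175, 0.103]
orientation: [[0.997, 0.071, -0.001], [0.071, -0.997, -0.0], [-0.001, -0.0, -1.0]]
contact_force: [-2.1, -0.6, -0.7]
width: 0.195
```

```bash
python3 -m jog '[255,0,0,-0.15,0, 255,0,0,0,0]'; python3 -m jog '[255,0,0,-0.15,0, 255,0,0,0,0]'; python3 -m jog '[255,0,0,-0.15,0, 255,0,0,0,0]'
python3 - <<'E'
from h import *
im,D=r.read_camera("side"); print(r.find_in("step_gauge_mid","side")[:2]); save("s1.png",im[110:230,270:420],4)
E
```

```text
time_s: 9.85
eef_pos: [0.5905, 0.1175, 0.1029]
orientation: [[0.997, 0.071, -0.001], [0.071, -0.997, 0.001], [-0.001, -0.001, -1.0]]
contact_force: [-4.2, -1.0, 6.3]
width: 0.191
time_s: 10.05
eef_pos: [0.5912, 0.1175, 0.1024]
orientation: [[0.997, 0.071, 0.001], [0.071, -0.997, 0.001], [0.001, -0.001, -1.0]]
contact_force: [-4.9, -1.4, 10.4]
width: 0.194
time_s: 10.25
eef_pos: [0.5921, 0.1176, 0.1015]
orientation: [[0.997, 0.071, 0.003], [0.071, -0.997, 0.001], [0.003, -0.001, -1.0]]
contact_force: [-4.3, -1.7, 10.8]
width: 0.193
[{'xy': [324.1, 165.5], 'conf': 0.58}]
```

View pics/s1.png

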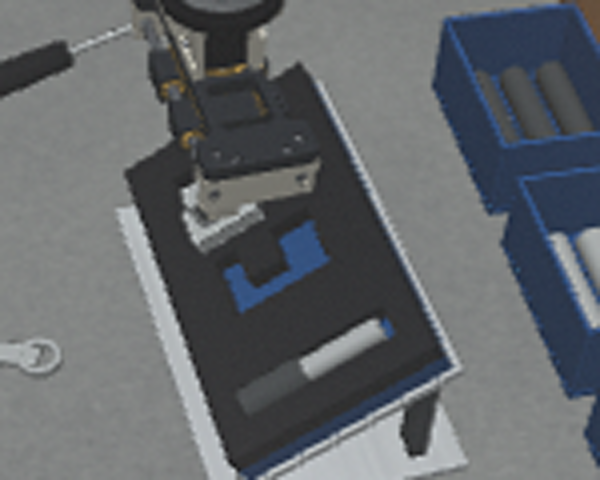

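Side crop: the gauge lies flat on the foam at (220,225), held, beside the fork pocket at (270,265). I'll grip harder, lift along the normal and measure the held gauge.

```bash
python3 -m jog '[255,0,0,0.2,0, 255,0,0,0,0, 255,-0.5,0,0.9,0, 255,-0.7,0,1.3,0, 255,0,0,0,0, 255,0,0,0,0, 255,0,0,0,0]' 25
cat > held.py <<'E'
# measure the held gauge in the wrist picture: plane of the plate, tongue/jaw corner, vs foam frame
from h import *
import sys
np.set_printoptions(precision=4,suppress=True)
f=np.load("foam.npz"); B=np.stack([f["x"],f["y"],f["n"]]);
s=r.state(); c="wrist"; p=r.camera_params(c); im,D=r.read_camera(c); P=cloud(c,D,p); save(sys.argv[1],im)
np.savez("held.npz",im=im,D=D,o=p["origin"],R=p["rotation"],K=p["camera_matrix"],k=p["k1"])
print("tcp",np.array(s["eef_pos"]),"tcp in foam mm",B@(np.array(s["eef_pos"])-f["c"])*1000,"w",s["width"],"F",s["contact_force"])
g=sys.argv[2]
for k in ["mid","top","end"]:
    for q in r.spot_point(f"{g}_gauge_{k}",c)[:2]:
        X=at_depth(c,q["xy"],D,p); print(k,np.round(q["xy"]),round(q["conf"],2), None if X is None else B@(X-f["c"])*1000)
m=r.masks_of(f"{g}_gauge_mid",c)
if m:
    M=m[0]["pixels"]; print("mask",M.sum(),m[0]["conf"]); Q=(P[M]-f["c"])@B.T*1000; Q=Q[~np.isnan(Q[:,0])]
    np.save("heldQ.npy",Q); print("foam-frame pct 1,50,99",np.percentile(Q,[1,50,99],axis=0))
E
python3 held.py w3.png step
```

```text
time_s: 11.05
eef_pos: [0.5787, 0.1177, 0.1224]
orientation: [[0.997, 0.071, -0.0], [0.071, -0.997, 0.0], [-0.0, -0.0, -1.0]]
contact_force: [-0.1, -0.5, -4.0]
width: 0.191
tcp [0.5787 0.1177 0.1224] tcp in foam mm [-18.1004  43.8277  46.6649] w 0.19141563623876556 F [-0.1222 -0.5143 -4.0117]
mid [319. 242.] 0.69 [ 2.4498 44.8337 57.833 ]
top [323. 220.] 0.95 [ 2.7933 43.2498 45.3333]
end [303. 159.] 0.8 [33.4337 51.5234 39.2948]
mask 7519 0.98
foam-frame pct 1,50,99 [[-25.2612  28.2487   0.3708]
 [  3.0999  46.6654  39.611 ]
 [ 38.1988  59.2562  65.8429]]
```

View pics/w3.png

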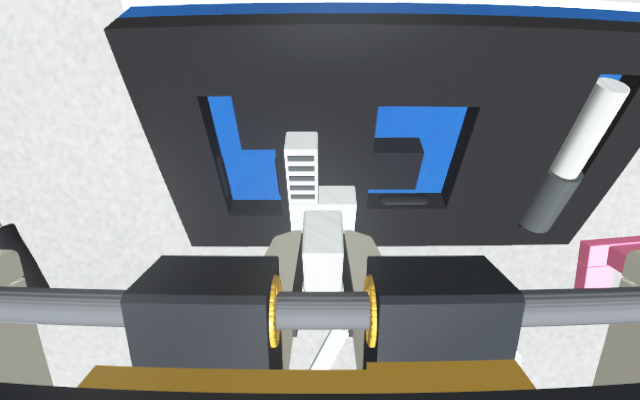

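Wrist view: the gauge is tilted with the face, tongue at (302,170), body edge at (337,195). The step pocket is at (240,165), the fork pocket at (420,150).

```bash
cat > fit.py <<'E'
from h import *
import sys
np.set_printoptions(precision=3,suppress=True)
Q=np.load("heldQ.npy"); h0=np.median(Q[:,2]) if len(sys.argv)<2 else float(sys.argv[1])
T=Q[(abs(Q[:,2]-h0)<4)&(Q[:,0]>10)]
for _ in range(3):
    A=np.c_[T[:,:2],np.ones(len(T))]; a=np.linalg.lstsq(A,T[:,2],rcond=None)[0]; T=T[abs(T[:,2]-A@a)<1.2]
print("plate plane: tilt about y (deg, + = x end high)",np.degrees(np.arctan(a[0])),"about x",np.degrees(np.arctan(a[1])),len(T))
print("height at x=36",a@[36,np.median(T[:,1]),1], "x,y extents",np.percentile(T[:,:2],[.5,99.5],axis=0))
for lo in range(10,40,5):
    t=T[(T[:,0]>=lo)&(T[:,0]<lo+5)]
    if len(t)>10: print(lo,np.percentile(t[:,1],[1,99]),len(t))
E
python3 fit.py 39.5
```

```text
plate plane: tilt about y (deg, + = x end high) -1.2217023196405914 about x -0.03431149355524731 1515
height at x=36 38.84911765644116 x,y extents [[10.401 45.629]
 [38.198 59.219]]
10 [45.561 58.989] 229
15 [45.825 59.012] 246
20 [45.767 59.141] 261
25 [45.71  59.217] 290
30 [45.645 59.14 ] 260
35 [45.606 58.963] 229
```

```bash
cat > holes.py <<'E'
from h import *
np.set_printoptions(precision=2,suppress=True)
z=np.load("held.npz"); p=dict(origin=z["o"],rotation=z["R"],camera_matrix=z["K"],k1=float(z["k"]))
P=cloud("wrist",z["D"],p); f=np.load("foam.npz"); B=np.stack([f["x"],f["y"],f["n"]])
h=(P-f["c"])@f["n"]; o=p["origin"]; d=P-o; t=((f["c"]-o)@f["n"])/(d@f["n"]); uv=((o+d*t[...,None])-f["c"])@B.T[:,:2]*1000
Fm=(abs(uv[...,0])<72)&(abs(uv[...,1]-45)<85)&(abs(h)<.0025); print("face height mm",np.median(h[Fm])*1000,"tilt",np.degrees(np.linalg.lstsq(np.c_[uv[Fm]/1000,np.ones(Fm.sum())],h[Fm],rcond=None)[0][:2]))
def rng(name,x0,x1,y0,y1,ax):
    m=(h<-.0025)&(h>-.02)&(uv[...,0]>x0)&(uv[...,0]<x1)&(uv[...,1]>y0)&(uv[...,1]<y1)
    print(name,m.sum(),np.percentile(uv[m][:,ax],[1,99]) if m.sum() else None)
rng("step tongue y exp 85.75..102.25",12,38,66,112,1)
rng("step body y exp 67.75..102.25",-35,5,60,112,1)
rng("step x (tongue) exp -42.25..42.25",-60,60,89,99,0)
rng("step x (body) exp -42.25..10.25",-60,60,72,82,0)
rng("fork bar y exp -35.25..-12.75(gap)",-18,5,-50,20,1)
rng("fork x (bar) exp -36.25..36.25",-60,60,-30,-16,0)
rng("fork wide jaw y ..15.25",14,30,-50,25,1)
E
python3 holes.py
```

```text
face height mm 0.2456414137355441 tilt [0.07 0.04]
step tongue y exp 85.75..102.25 1312 [ 87.3  102.43]
step body y exp 67.75..102.25 2940 [ 69.31 102.35]
step x (tongue) exp -42.25..42.25 2112 [-40.24  39.9 ]
step x (body) exp -42.25..10.25 1068 [-40.27   7.9 ]
fork bar y exp -35.25..-12.75(gap) 1129 [-32.75 -11.56]
fork x (bar) exp -36.25..36.25 2472 [-34.18  34.25]
fork wide jaw y ..15.25 2458 [-32.24  15.81]
```

```bash
python3 -m jog '[255,-0.06,2.2,0.05,0, 255,-0.06,2.09,0.06,0, 255,0,0,0,0, 255,0.37,0.02,-0.65,0, 255,0.38,0.03,-0.65,0, 255,0,0,0,0, 255,0,0,0,0, 255,0,0,0,0]' 
python3 held.py w4.png step; python3 fit.py 24.5; python3 holes.py
```

```text
time_s: 12.1
eef_pos: [0.5853, 0.1602, 0.1107]
orientation: [[0.998, 0.07, -0.0], [0.07, -0.998, -0.0], [-0.0, 0.0, -1.0]]
contact_force: [0.2, -0.3, -3.5]
width: 0.193
tcp [0.5853 0.1602 0.1107] tcp in foam mm [-15.5439  85.8295  31.7426] w 0.19280897403237784 F [ 0.2186 -0.3411 -3.517 ]
mid [321. 242.] 0.77 [ 4.8259 86.0703 43.1607]
top [323. 221.] 0.83 [ 5.0193 85.0739 31.0982]
mask 7222 0.88
foam-frame pct 1,50,99 [[-22.0079  70.3514  11.4125]
 [  5.742   88.6216  24.7037]
 [ 40.5982 100.8361  50.6179]]
plate plane: tilt about y (deg, + = x end high) -0.7000177986964732 about x 0.22630143295307503 1621
height at x=36 24.02052658622066 x,y extents [[ 10.17   87.449]
 [ 40.607 101.137]]
10 [ 87.448 101.137] 211
15 [ 87.396 101.097] 235
20 [ 87.788 101.11 ] 247
25 [ 87.721 100.95 ] 270
30 [ 87.658 101.009] 293
35 [ 87.583 100.975] 317
face height mm 0.30463252897792126 tilt [0.09 0.06]
step tongue y exp 85.75..102.25 368 [ 87.01 103.06]
step body y exp 67.75..102.25 345 [69.44 87.22]
step x (tongue) exp -42.25..42.25 308 [33.39 40.42]
step x (body) exp -42.25..10.25 279 [-1.48  8.3 ]
fork bar y exp -35.25..-12.75(gap) 1066 [-31.89 -11.84]
fork x (bar) exp -36.25..36.25 2413 [-33.85  33.9 ]
fork wide jaw y ..15.25 2461 [-31.4   16.07]
```

View pics/w4.png

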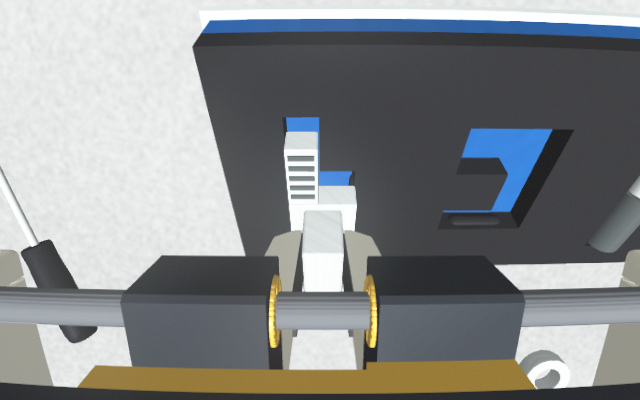

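Wrist view: the tongue (302,170) sits over its pocket; blue shows beyond the tip (302,123) and right of it (335,180). I'll correct by about 0.8 mm and lower.

```bash
python3 -m jog '[255,-0.08,0.08,-0.04,0, 255,0.22,0.015,-0.38,0, 255,0.22,0.015,-0.38,0, 255,0,0,0,0, 255,0,0,0,0]' 
python3 -m jog '[255,0.1,0.01,-0.17,0, 255,0,0,0,0]'; python3 -m jog '[255,0.1,0.01,-0.17,0, 255,0,0,0,0]';  python3 -m jog '[255,0.1,0.01,-0.17,0, 255,0,0,0,0]'
python3 held.py w5.png step; python3 fit.py 9
```

```text
time_s: 12.85
eef_pos: [0.5887, 0.1619, 0.1024]
orientation: [[0.997, 0.071, -0.001], [0.071, -0.997, -0.0], [-0.001, 0.0, -1.0]]
contact_force: [-0.1, 0.6, -3.1]
width: 0.193
time_s: 13.05
eef_pos: [0.5898, 0.1621, 0.1009]
orientation: [[0.997, 0.071, -0.0], [0.071, -0.997, -0.0], [-0.0, 0.0, -1.0]]
contact_force: [-0.5, 0.0, -3.4]
width: 0.192
time_s: 13.25
eef_pos: [0.5908, 0.1622, 0.0992]
orientation: [[0.997, 0.071, -0.0], [0.071, -0.997, -0.0], [-0.0, 0.0, -1.0]]
contact_force: [-0.4, -0.5, -3.0]
width: 0.194
time_s: 13.45
eef_pos: [0.5918, 0.1617, 0.0976]
orientation: [[0.998, 0.07, -0.0], [0.07, -0.998, -0.001], [-0.0, 0.001, -1.0]]
contact_force: [-1.7, -0.9, -2.4]
width: 0.191
tcp [0.5918 0.1617 0.0976] tcp in foam mm [-16.3884  86.8211  17.1038] w 0.19106731058289886 F [-1.727  -0.863  -2.3585]
mid [321. 241.] 0.96 [ 4.436  87.0069 27.9478]
top [324. 219.] 0.8 [ 4.1847 85.6351 15.255 ]
end [302. 160.] 0.84 [34.8357 94.7151  9.8077]
mask 7111 0.57
foam-frame pct 1,50,99 [[-23.243   71.2375  -1.1065]
 [  4.7256  89.744   10.1218]
 [ 39.7391 102.1289  35.9849]]
plate plane: tilt about y (deg, + = x end high) -1.16279679789931 about x 0.10934996345205257 1528
height at x=36 9.2208542861242 x,y extents [[ 10.18   88.633]
 [ 39.777 102.201]]
10 [ 88.572 102.065] 220
15 [ 88.853 102.12 ] 236
20 [ 88.803 101.899] 246
25 [ 88.749 102.158] 262
30 [ 88.682 102.146] 259
35 [ 88.638 102.03 ] 303
```

```bash
python3 -m jog '[255,0,0,0,0, 255,0.1,0.01,-0.17,0, 255,0.1,0.01,-0.17,0, 255,0,0,0,0]' 50; python3 -m jog '[255,0.1,0.01,-0.17,0, 255,0.1,0.01,-0.17,0, 255,0,0,0,0]';python3 -m jog '[255,0.05,0,-0.09,0,255,0.05,0,-0.09,0, 255,0,0,0,0]'
python3 held.py w6.png step; python3 fit.py 2
```

```text
time_s: 14.1
eef_pos: [0.5934, 0.1622, 0.0945]
orientation: [[0.998, 0.071, -0.001], [0.071, -0.998, -0.0], [-0.001, 0.0, -1.0]]
contact_force: [-2.6, -2.5, 0.9]
width: 0.189
time_s: 14.4
eef_pos: [0.5958, 0.1624, 0.0904]
orientation: [[0.998, 0.071, -0.0], [0.071, -0.998, -0.0], [-0.0, 0.0, -1.0]]
contact_force: [-1.9, -2.6, 0.4]
width: 0.188
time_s: 14.7
eef_pos: [0.5961, 0.1624, 0.0896]
orientation: [[0.997, 0.071, -0.002], [0.071, -0.997, -0.0], [-0.002, -0.0, -1.0]]
contact_force: [-5.9, -3.6, 5.3]
width: 0.193
tcp [0.5961 0.1624 0.0896] tcp in foam mm [-16.6133  87.254    8.0094] w 0.1933979442968098 F [-5.9225 -3.6069  5.3082]
mid [320. 244.] 0.98 [ 4.1507 88.1418 20.4517]
top [322. 220.] 0.82 [ 3.7925 87.0596  6.3541]
end [301. 160.] 0.65 [34.704  95.7551  1.2957]
mask 6266 0.6
foam-frame pct 1,50,99 [[-23.5188  71.7536  -6.5148]
 [  4.1638  90.2569   2.8628]
 [ 38.9235 102.7042  26.9959]]
plate plane: tilt about y (deg, + = x end high) -0.635749638077503 about x -0.007920602226852704 1624
height at x=36 0.4556917777914745 x,y extents [[ 10.286  86.628]
 [ 39.514 102.702]]
10 [ 86.628 102.482] 227
15 [ 86.626 102.59 ] 242
20 [ 89.208 102.62 ] 250
25 [ 89.17 102.5 ] 275
30 [ 89.096 102.584] 295
35 [ 89.053 102.546] 335
```

```bash
python3 -m jog '[255,0.05,0,-0.09,0, 255,0,0,0,0]';python3 -m jog '[255,0.05,0,-0.09,0, 255,0,0,0,0]';python3 -m jog '[255,0.05,0,-0.09,0, 255,0,0,0,0]'
```

```text
time_s: 15.15
eef_pos: [0.5961, 0.1624, 0.0896]
orientation: [[0.997, 0.071, -0.003], [0.071, -0.997, 0.0], [-0.002, -0.001, -1.0]]
contact_force: [-8.1, -2.9, 9.8]
width: 0.186
time_s: 15.35
eef_pos: [0.5961, 0.1624, 0.0896]
orientation: [[0.997, 0.071, -0.004], [0.071, -0.997, 0.001], [-0.003, -0.001, -1.0]]
contact_force: [-11.0, -3.3, 15.9]
width: 0.188
time_s: 15.55
eef_pos: [0.5961, 0.1624, 0.0895]
orientation: [[0.997, 0.071, -0.004], [0.071, -0.997, 0.001], [-0.004, -0.001, -1.0]]
contact_force: [-13.0, -3.9, 19.9]
width: 0.188
```

```bash
python3 -m jog '[255,-0.2,-0.03,0.35,0, 255,0,0,0,0, 140,0,0,0,0, 140,0,0,0,0, 140,0,0,0,0, 140,0,0,0.5,0, 140,0,0,1.5,0, 140,0,0,3,0, 140,0,0,3,0, 140,0,0,3,0, 140,0,0,0,0, 140,0,0,0,0]'
cat > flush.py <<'E'
from h import *
import sys
np.set_printoptions(precision=2,suppress=True)
c="wrist"; p=r.camera_params(c); im,D=r.read_camera(c); save(sys.argv[1],im); P=cloud(c,D,p)
np.savez("held.npz",im=im,D=D,o=p["origin"],R=p["rotation"],K=p["camera_matrix"],k=p["k1"])
f=np.load("foam.npz"); B=np.stack([f["x"],f["y"],f["n"]]); Q=(P-f["c"])@B.T*1000
def med(x0,x1,y0,y1):
    m=(Q[...,0]>x0)&(Q[...,0]<x1)&(Q[...,1]>y0)&(Q[...,1]<y1)&(abs(Q[...,2])<20); return round(float(np.median(Q[m][:,2])),2) if m.sum()>5 else None
a=np.array(sys.argv[2:4],float) # pocket centre
G={"step":dict(tongue_tip=(33,40,4,14),tongue=(12,30,4,14),body_top_right=(0,7,-14,-5),body_left=(-35,5,11,15),body_right=(-35,5,-15,-11),body_low=(-40,-33,-12,12)),
   "fork":dict(bar_low=(-34,-22,-22,-6),bar_high=(23,34,-22,-6),narrow=(-34,-22,0,22),wide=(11,33,0,22),bar_back=(-15,15,-23,-20))}
for g,(cy) in (("step",a[0]),("fork",a[1])):
    for k,(x0,x1,y0,y1) in G[g].items(): print(g,k,med(x0-.5,x1-.5,cy+y0,cy+y1))
print("face: low",med(-70,-50,20,60),"mid",med(-30,30,30,60),"high",med(50,70,20,100),"left",med(-30,30,110,130))
E
python3 flush.py w7.png 86 -9; python3 -c "
from h import *; s=r.state(); print(s['eef_pos'],s['contact_force'],s['width'])"
```

```text
time_s: 16.75
eef_pos: [0.5966, 0.1627, 0.2006]
orientation: [[0.997, 0.071, 0.002], [0.071, -0.997, 0.001], [0.002, -0.001, -1.0]]
contact_force: [-0.3, 0.5, 0.2]
width: 0.451
step tongue_tip 0.56
step tongue 0.88
step body_top_right 4.18
step body_left 0.57
step body_right 0.64
step body_low 0.67
fork bar_low -13.72
fork bar_high -13.81
fork narrow None
fork wide -13.85
fork bar_back -14.01
face: low 0.32 mid 0.3 high 0.26 left 0.33
[0.59576591 0.16264307 0.19930344] [-0.10515544 -0.2459361  -0.47048092] 0.4494868778483421
```

View pics/w7.png

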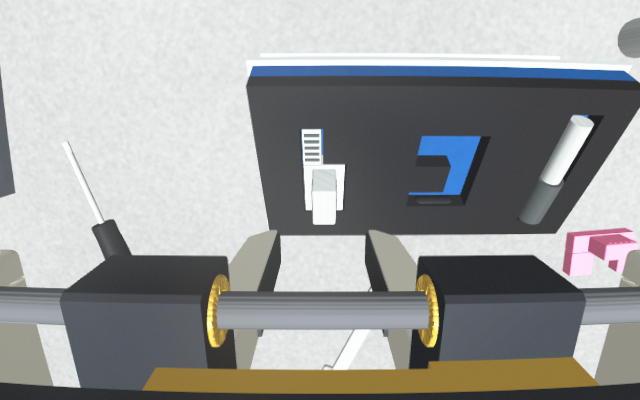

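Wrist view: the step gauge is in its pocket (322,175), tongue up, flush within about 0.5 mm and free of the fingers. The fork pocket at (445,170) is empty. On to the fork gauge.

```bash
python3 -m jog '[100,-1.49,-4.06,0,-0.105, 100,-1.49,-4.06,0,-0.105, 100,-1.49,-4.06,-0.5,-0.105, 100,-1.49,-4.06,-1,-0.105, 100,-1.49,-4.06,-1,-0.105, 100,-1.49,-4.06,-1,-0.105, 100,-1.49,-4.06,-1,-0.105, 100,-1.49,-4.06,-1,-0.105, 100,-1.49,-4.06,-1,-0.105, 100,-1.49,-4.06,-1,-0.105, 100,0,0,0,0, 100,0,0,0,0]' 15
python3 - <<'E'
from h import *
np.set_printoptions(precision=4,suppress=True)
c="wrist"; p=r.camera_params(c); im,D=r.read_camera(c); save("w8.png",im); P=cloud(c,D,p); s=r.state()
print(s["eef_pos"],s["orientation"],s["contact_force"],s["width"],s["qpos"])
Q=P.reshape(-1,3); Q=Q[(abs(Q[:,0]-.455)<.06)&(abs(Q[:,1]+.238)<.06)]
m=Q[(Q[:,2]>.033)&(Q[:,2]<.048)]; print(len(m),np.median(m[:,2]),cv2.minAreaRect((m[:,:2]*1000).astype(np.float32)))
for q in r.spot_point("fork_gauge_mid",c)[:3]: print(q["xy"],q["conf"],at_z(c,q["xy"],.02,p))
E
```

```text
time_s: 18.0
eef_pos: [0.4459, -0.2439, 0.1235]
orientation: [[0.556, -0.831, -0.003], [-0.831, -0.556, 0.001], [-0.003, 0.002, -1.0]]
contact_force: [0.7, 1.2, -0.5]
width: 0.608
[ 0.4469 -0.2425  0.1238] [[ 0.5583 -0.8296 -0.002 ]
 [-0.8296 -0.5583  0.0018]
 [-0.0026  0.0007 -1.    ]] [ 1.0662  0.9021 -0.3577] 0.6069685256084802 [ 0.0509  0.5938  0.6171  1.9514 -0.4939  0.7529 -1.5914]
1236 0.039271576837417416 ((446.25347900390625, -243.956298828125), (18.763397216796875, 36.32321548461914), 35.976890563964844)
[322.8, 195.1] 0.75 [ 0.4462 -0.244   0.02  ]
[467.6, 105.4] 0.67 [ 0.3956 -0.3597  0.02  ]
[456.1, 283.6] 0.57 [ 0.3109 -0.2422  0.02  ]
```

View pics/w8.png

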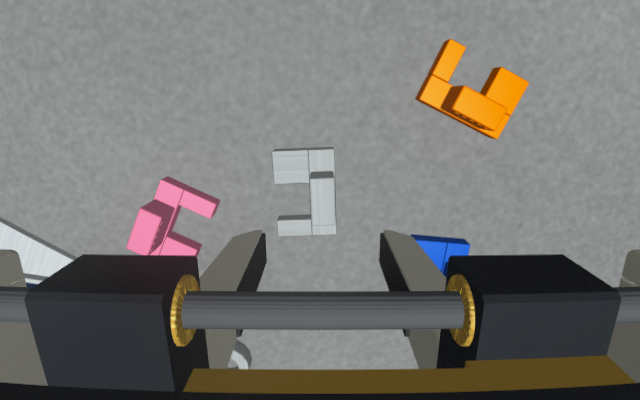

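Wrist view: the steel fork is centred at (310,192), grip at (322,200), clear of pink (170,215) and blue (440,250). Descend and grasp.

```bash
python3 -m jog '[100,-0.05,-0.1,-3.4,0.025, 100,0,0,-3,0, 100,0,0,-2,0, 100,0,0,-1.6,0, 100,0,0,0,0, 100,0,0,0,0, 255,0,0,0,0, 255,0,0,0,0, 255,0,0,0,0, 255,0,0,0,0, 255,0,0,0,0, 255,0,0,0,0]' 20
python3 -m jog '[255,0,0,0,0, 255,0,0,0,0]'
```

```text
time_s: 19.3
eef_pos: [0.4466, -0.2447, 0.025]
orientation: [[0.578, -0.816, 0.0], [-0.816, -0.578, -0.0], [0.0, 0.0, -1.0]]
contact_force: [-0.6, -0.7, 1.4]
width: 0.19
time_s: 19.5
eef_pos: [0.4466, -0.2447, 0.025]
orientation: [[0.578, -0.816, -0.0], [-0.816, -0.578, -0.0], [0.0, 0.0, -1.0]]
contact_force: [-1.0, -0.2, 2.8]
width: 0.192
```

```bash
python3 -m jog '[255,0,0,3,0, 255,0,0,5,0, 255,0,0,5,0, 255,1.87,3.82,0.8,0.114, 255,1.87,3.82,0.8,0.114, 255,1.87,3.82,0.8,0.114, 255,1.87,3.82,0.8,0.114, 255,1.87,3.82,0.8,0.114, 255,1.87,3.82,0.8,0.114, 255,1.87,3.82,0.8,0.114, 255,1.87,3.82,0.8,0.114, 255,1.87,3.82,0.8,0.114]'
python3 -m jog '[255,0,0,-3,0, 255,0,0,-3,0, 255,0,0,0,0, 255,0,0,0,0]'
python3 held.py w9.png fork
```

```text
time_s: 20.7
eef_pos: [0.6143, 0.1011, 0.2255]
orientation: [[0.997, 0.076, -0.003], [0.076, -0.997, -0.0], [-0.003, -0.0, -1.0]]
contact_force: [0.6, -0.8, -4.0]
width: 0.193
time_s: 21.1
eef_pos: [0.6143, 0.0989, 0.1659]
orientation: [[0.997, 0.071, -0.003], [0.071, -0.997, -0.001], [-0.003, 0.0, -1.0]]
contact_force: [0.1, -0.3, -3.3]
width: 0.193
tcp [0.6143 0.0989 0.1659] tcp in foam mm [33.1577 22.5436 67.2755] w 0.1931009187382999 F [ 0.1047 -0.2777 -3.296 ]
mid [572. 270.] 0.9 [-100.0854 -209.1616   -5.2095]
mid [323. 249.] 0.83 [45.8713 22.1599 76.634 ]
top [561. 281.] 0.63 [-111.0528 -202.2576   -1.0929]
top [296. 239.] 0.62 [47.5277 34.0954 71.9696]
end [259. 202.] 0.84 [45.7103 54.5252 46.2959]
mask 2695 0.92
foam-frame pct 1,50,99 [[-143.4455 -252.8624  -37.8777]
 [-111.9965 -206.5988  -15.4756]
 [ -98.0103 -184.1507    5.0003]]
```

```bash
python3 -m jog '[255,0,0,-1.6,0, 255,0,0,-1.5,0, 255,0,0,0,0, 255,-0.35,0,-0.4,0, 255,-0.27,0,-0.4,0, 255,-0.22,0,-0.4,0, 255,-0.17,0,-0.4,0, 255,-0.11,0,-0.4,0, 255,0,0,0,0]' 10
python3 -m jog '[255,-0.06,0,-0.25,0, 255,0,0,0,0]'; python3 -m jog '[255,0,0,-0.15,0, 255,0,0,0,0]'; python3 -m jog '[255,0,0,-0.15,0, 255,0,0,0,0]'
```

```text
time_s: 22.25
eef_pos: [0.6029, 0.0986, 0.1152]
orientation: [[0.997, 0.071, -0.002], [0.071, -0.997, -0.001], [-0.002, 0.001, -1.0]]
contact_force: [-2.7, -1.8, -2.3]
width: 0.187
time_s: 22.45
eef_pos: [0.6026, 0.0987, 0.1129]
orientation: [[0.997, 0.071, -0.002], [0.071, -0.997, -0.001], [-0.002, 0.001, -1.0]]
contact_force: [-3.1, -1.5, -1.4]
width: 0.194
time_s: 22.65
eef_pos: [0.6026, 0.0987, 0.1125]
orientation: [[0.997, 0.072, -0.002], [0.072, -0.997, -0.0], [-0.002, 0.0, -1.0]]
contact_force: [-4.6, -2.9, 3.0]
width: 0.194
time_s: 22.85
eef_pos: [0.6031, 0.0987, 0.1122]
orientation: [[0.997, 0.071, -0.0], [0.071, -0.997, 0.0], [-0.0, -0.0, -1.0]]
contact_force: [-6.8, -2.1, 9.1]
width: 0.193
```

```bash
python3 -m jog '[255,0,0,-0.15,0, 255,0,0,0,0, 255,0,0,0.25,0]'; python3 -m jog '[255,0,0,0,0, 255,-0.5,0,0.9,0, 255,-0.7,0,1.3,0, 255,0,0,0,0, 255,0,0,0,0, 255,0,0,0,0]' 25
python3 held.py w10.png fork; python3 fit.py 40; python3 holes.py
```

```text
time_s: 23.15
eef_pos: [0.6046, 0.0999, 0.1122]
orientation: [[0.997, 0.072, 0.004], [0.072, -0.997, 0.001], [0.004, -0.001, -1.0]]
contact_force: [0.2, -0.4, -4.0]
width: 0.198
time_s: 23.75
eef_pos: [0.5911, 0.0994, 0.1332]
orientation: [[0.997, 0.072, -0.0], [0.072, -0.997, 0.0], [-0.0, -0.0, -1.0]]
contact_force: [0.3, -0.7, -3.4]
width: 0.193
tcp [0.5911 0.0994 0.1332] tcp in foam mm [-3.1479 24.6735 50.4258] w 0.19343027480611355 F [ 0.2883 -0.6751 -3.3783]
mid [604. 263.] 0.97 [ -99.7193 -208.52     -5.5056]
mid [320. 243.] 0.91 [14.5578 25.6467 60.0906]
top [591. 277.] 0.81 [-113.3291 -202.3694   -1.1305]
end [255. 201.] 0.61 [19.7171 56.4209 39.2938]
end [564. 295.] 0.61 [ 73.6662 -27.4487 120.2097]
mask 3225 0.55
foam-frame pct 1,50,99 [[-150.4898 -250.3021  -37.0135]
 [-113.4185 -202.9468  -15.5604]
 [ -97.5492 -183.5349    5.9936]]
plate plane: tilt about y (deg, + = x end high) 0.0 about x 0.0 0
face height mm 0.2263180354467786 tilt [0.07 0.04]
step tongue y exp 85.75..102.25 44 [ 86.92 102.63]
step body y exp 67.75..102.25 14 [102.   102.57]
step x (tongue) exp -42.25..42.25 1 [40.21 40.21]
step x (body) exp -42.25..10.25 0 None
fork bar y exp -35.25..-12.75(gap) 974 [-32.72 -11.96]
fork x (bar) exp -36.25..36.25 2121 [-34.33  34.34]
fork wide jaw y ..15.25 2152 [-32.42  15.92]
  return _methods._mean(a, axis=axis, dtype=dtype,
  ret = ret.dtype.type(ret / rcount)
Traceback (most recent call last):
  File "fit.py", line 9, in <module>
    print("height at x=36",a@[36,np.median(T[:,1]),1], "x,y extents",np.percentile(T[:,:2],[.5,99.5],axis=0))
                                                                     ~~~~~~~~~~~~~^^^^^^^^^^^^^^^^^^^^^^^^^^
IndexError: index -1 is out of bounds for axis 0 with size 0
```

View pics/w10.png

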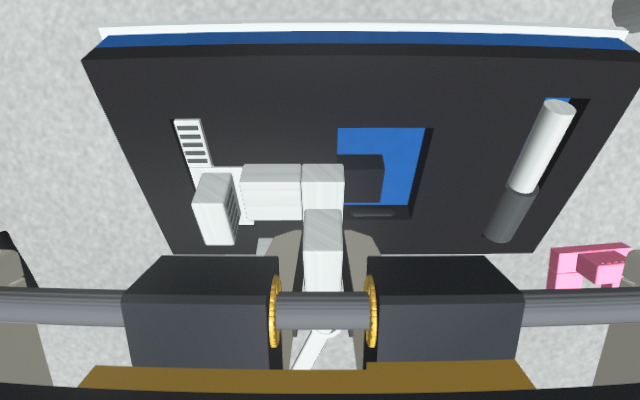

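Wrist view: the fork is tilted with the face, wide jaw at (272,190), bar end at (323,185). The seated step gauge is at (205,190) with a gap. The fork pocket is at (385,165). The mask network took the pink fork, so I'll select by position instead.

```bash
cat > fitf.py <<'E'
from h import *
import sys
np.set_printoptions(precision=2,suppress=True)
z=np.load("held.npz"); p=dict(origin=z["o"],rotation=z["R"],camera_matrix=z["K"],k1=float(z["k"]))
P=cloud("wrist",z["D"],p); f=np.load("foam.npz"); B=np.stack([f["x"],f["y"],f["n"]]); Q=((P-f["c"])@B.T*1000).reshape(-1,3)
h0,y0,y1=map(float,sys.argv[1:4])
T=Q[(abs(Q[:,2]-h0)<4)&(Q[:,1]>y0)&(Q[:,1]<y1)&(Q[:,0]>0)]
for _ in range(4):
    A=np.c_[T[:,:2],np.ones(len(T))]; a=np.linalg.lstsq(A,T[:,2],rcond=None)[0]; T=T[abs(T[:,2]-A@a)<1.]
print("tilt y,x deg",np.degrees(np.arctan(a[:2])),"height at centre",a@[0,(y0+y1)/2,1],len(T))
for lo in np.arange(y0,y1,5):
    t=T[(T[:,1]>=lo)&(T[:,1]<lo+5)]
    if len(t)>20: print("y",lo,"x",np.percentile(t[:,0],[1,50,99]),len(t))
for lo in np.arange(0,40,5):
    t=T[(T[:,0]>=lo)&(T[:,0]<lo+5)]
    if len(t)>20: print("x",lo,"y",np.percentile(t[:,1],[1,50,99]),len(t))
E
python3 fitf.py 39.5 8 68
```

```text
tilt y,x deg [-1.3  -0.26] height at centre 39.720878294414845 3220
y 13.0 x [10.94 23.57 32.23] 213
y 18.0 x [14.1  24.11 32.21] 295
y 23.0 x [14.24 23.28 32.36] 300
y 28.0 x [14.29 23.43 32.06] 291
y 33.0 x [ 6.51 21.64 31.98] 345
y 38.0 x [ 6.4  20.09 32.17] 375
y 43.0 x [ 7.01 20.23 32.2 ] 375
y 48.0 x [ 6.42 19.99 32.01] 370
y 53.0 x [ 6.91 19.61 32.2 ] 363
y 58.0 x [ 6.62 19.83 32.24] 293
x 5 y [33.9  48.68 61.9 ] 227
x 10 y [15.18 45.6  61.75] 460
x 15 y [15.01 39.07 61.68] 696
x 20 y [15.16 37.48 61.53] 719
x 25 y [14.94 36.91 61.73] 715
x 30 y [15.04 36.93 61.51] 402
```

```bash
python3 -m jog '[255,0.23,-2.35,0.04,0, 255,0.23,-2.33,0.04,0, 255,0,0,0,0, 255,0.37,0.02,-0.65,0, 255,0.38,0.03,-0.65,0, 255,0,0,0,0, 255,0,0,0,0, 255,0,0,0,0]' 
python3 held.py w11.png fork >/dev/null; python3 fitf.py 24.5 -40 20; python3 holes.py
```

```text
time_s: 24.8
eef_pos: [0.6034, 0.0535, 0.121]
orientation: [[0.997, 0.073, -0.0], [0.073, -0.997, 0.0], [-0.0, -0.0, -1.0]]
contact_force: [0.2, 0.4, -3.5]
width: 0.194
tilt y,x deg [-1.31 -0.17] height at centre 24.80696648808939 3147
y -35.0 x [11.25 25.67 33.73] 131
y -30.0 x [16.08 25.57 33.76] 293
y -25.0 x [16.05 24.92 33.86] 296
y -20.0 x [15.72 25.32 33.76] 284
y -15.0 x [ 9.23 23.72 33.38] 313
y -10.0 x [ 8.55 22.43 33.87] 370
y -5.0 x [ 8.63 21.61 33.76] 346
y 0.0 x [ 8.31 21.7  33.63] 361
y 5.0 x [ 8.51 20.92 33.74] 352
y 10.0 x [ 8.11 21.17 33.58] 364
y 15.0 x [ 8.75 23.4  33.05] 37
x 5 y [-12.48   3.05  15.24] 112
x 10 y [-13.32   2.08  15.35] 354
x 15 y [-31.38  -7.11  14.81] 653
x 20 y [-31.51  -8.52  14.92] 715
x 25 y [-31.69  -9.87  15.21] 714
x 30 y [-31.6  -10.25  14.94] 599
face height mm 0.17421766873621175 tilt [0.06 0.02]
step tongue y exp 85.75..102.25 5 [101.73 102.22]
step body y exp 67.75..102.25 0 None
step x (tongue) exp -42.25..42.25 0 None
step x (body) exp -42.25..10.25 0 None
fork bar y exp -35.25..-12.75(gap) 0 None
fork x (bar) exp -36.25..36.25 440 [24.58 34.19]
fork wide jaw y ..15.25 889 [-33.62  15.35]
```

View pics/w11.png

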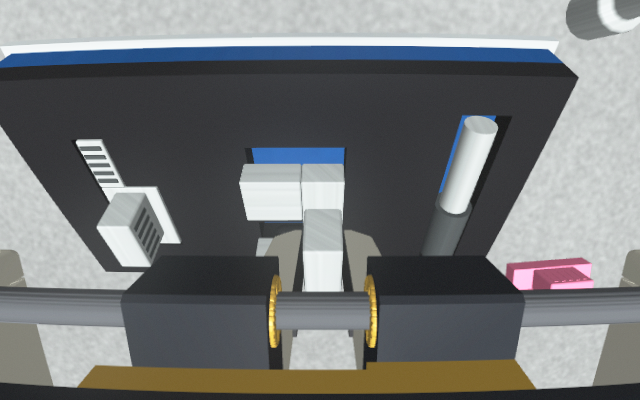

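Wrist view: the fork's wide jaw (270,190) and bar (323,190) are over the pocket; blue shows in an even strip above them (300,155). I'll nudge -0.6 mm in y and lower.

```bash
python3 -m jog '[255,0,-0.06,0,0, 255,0.22,0.015,-0.38,0, 255,0.22,0.015,-0.38,0, 255,0,0,0,0, 255,0,0,0,0]' 
python3 -m jog '[255,0.1,0.01,-0.17,0, 255,0,0,0,0]'; python3 -m jog '[255,0.1,0.01,-0.17,0, 255,0,0,0,0]';  python3 -m jog '[255,0.1,0.01,-0.17,0, 255,0,0,0,0]'
python3 held.py w12.png fork>/dev/null; python3 fitf.py 9 -40 20
```

```text
time_s: 25.55
eef_pos: [0.6077, 0.0526, 0.1132]
orientation: [[0.997, 0.072, -0.001], [0.072, -0.997, -0.0], [-0.001, -0.0, -1.0]]
contact_force: [-0.2, 0.6, -4.7]
width: 0.196
time_s: 25.75
eef_pos: [0.6088, 0.0528, 0.1117]
orientation: [[0.997, 0.072, -0.0], [0.072, -0.997, 0.0], [-0.0, -0.0, -1.0]]
contact_force: [-0.1, 0.4, -4.2]
width: 0.188
time_s: 25.95
eef_pos: [0.6098, 0.0529, 0.1099]
orientation: [[0.997, 0.072, -0.0], [0.072, -0.997, 0.0], [-0.0, -0.0, -1.0]]
contact_force: [-0.4, -0.4, -4.2]
width: 0.191
time_s: 26.15
eef_pos: [0.6108, 0.053, 0.1082]
orientation: [[0.997, 0.072, -0.0], [0.072, -0.997, 0.0], [-0.0, -0.0, -1.0]]
contact_force: [0.2, -0.5, -4.3]
width: 0.193
tilt y,x deg [-1.62 -0.28] height at centre 10.09343659114595 3075
y -35.0 x [11.51 24.79 33.89] 196
y -30.0 x [15.55 24.22 33.8 ] 289
y -25.0 x [15.71 24.99 33.94] 282
y -20.0 x [16.02 24.64 33.77] 286
y -15.0 x [ 8.95 23.21 33.88] 329
y -10.0 x [ 8.73 22.02 33.64] 362
y -5.0 x [ 8.19 21.4  33.68] 352
y 0.0 x [ 8.02 20.54 33.56] 343
y 5.0 x [ 8.   20.91 33.66] 336
y 10.0 x [ 8.11 20.52 33.61] 300
x 5 y [-13.7    1.72  13.8 ] 108
x 10 y [-14.11   0.81  14.14] 360
x 15 y [-32.68  -9.27  13.74] 695
x 20 y [-32.58  -9.9   14.06] 712
x 25 y [-32.86 -11.62  13.92] 639
x 30 y [-32.66 -11.05  14.  ] 561
```

```bash
python3 -m jog '[255,0,0.03,0,0, 255,0.1,0.01,-0.17,0, 255,0.1,0.01,-0.17,0, 255,0,0,0,0]' 50; python3 -m jog '[255,0.1,0.01,-0.17,0, 255,0.1,0.01,-0.17,0, 255,0,0,0,0]';python3 -m jog '[255,0.05,0,-0.09,0,255,0.05,0,-0.09,0, 255,0,0,0,0]';python3 -m jog '[255,0.05,0,-0.09,0, 255,0,0,0,0]'
python3 held.py w13.png fork>/dev/null; python3 fitf.py 1 -40 20|head -1
```

```text
time_s: 26.8
eef_pos: [0.6118, 0.0533, 0.1064]
orientation: [[0.997, 0.072, -0.002], [0.072, -0.997, 0.001], [-0.002, -0.001, -1.0]]
contact_force: [-4.2, 0.4, 5.6]
width: 0.189
time_s: 27.1
eef_pos: [0.6141, 0.0535, 0.1022]
orientation: [[0.997, 0.072, -0.001], [0.072, -0.997, 0.0], [-0.001, -0.0, -1.0]]
contact_force: [-4.2, -1.1, 4.6]
width: 0.188
time_s: 27.4
eef_pos: [0.6153, 0.0536, 0.1]
orientation: [[0.997, 0.072, -0.001], [0.072, -0.997, 0.0], [-0.001, -0.0, -1.0]]
contact_force: [-4.1, 0.3, 5.2]
width: 0.19
time_s: 27.6
eef_pos: [0.6153, 0.0536, 0.0999]
orientation: [[0.997, 0.072, -0.002], [0.072, -0.997, 0.001], [-0.002, -0.001, -1.0]]
contact_force: [-7.5, 0.1, 9.4]
width: 0.188
tilt y,x deg [-0.02 -0.01] height at centre 0.17764892288579193 15811
```

```bash
python3 -m jog '[255,0.07,0,-0.12,0, 255,0,0,0,0]';python3 -m jog '[255,0.07,0,-0.12,0, 255,0,0,0,0]'
python3 -m jog '[255,-0.2,-0.03,0.35,0, 255,0,0,0,0, 150,0,0,0,0, 150,0,0,0,0, 150,0,0,0,0, 150,0,0,0.5,0, 150,0,0,1.5,0, 150,0,0,3,0, 150,0,0,3,0, 150,0,0,3,0, 150,0,0,0,0, 150,0,0,0,0]'
python3 flush.py w14.png 86.6 -8.8
```

```text
time_s: 28.05
eef_pos: [0.6153, 0.0536, 0.0999]
orientation: [[0.997, 0.072, -0.003], [0.072, -0.997, 0.001], [-0.003, -0.001, -1.0]]
contact_force: [-10.0, 1.2, 17.1]
width: 0.19
time_s: 28.25
eef_pos: [0.6154, 0.0536, 0.0998]
orientation: [[0.997, 0.072, -0.005], [0.072, -0.997, 0.002], [-0.005, -0.002, -1.0]]
contact_force: [-13.6, -0.0, 24.0]
width: 0.193
time_s: 29.45
eef_pos: [0.6161, 0.0532, 0.2108]
orientation: [[0.997, 0.072, 0.002], [0.072, -0.997, 0.0], [0.002, -0.0, -1.0]]
contact_force: [0.0, -0.1, -0.8]
width: 0.412
step tongue_tip 0.05
step tongue 0.45
step body_top_right 7.81
step body_left 0.3
step body_right 0.4
step body_low 0.38
fork bar_low None
fork bar_high 0.21
fork narrow 0.04
fork wide 0.2
fork bar_back None
face: low 0.18 mid 0.16 high 0.18 left 0.14
```

```bash
python3 -m jog '[150,-2,0,4,0, 150,-2,0,4,0, 150,-1,0,4,0, 150,0,0,0,0, 150,0,0,0,0]'
python3 flush.py w15.png 86.6 -8.8
python3 - <<'E'
from h import *
im,D=r.read_camera("side")
for t in ["ring_gauge","cutter","wrench","driver","vee_block","oil","fork_gauge_mid","step_gauge_mid"]:
    for q in r.find_in(t,"side")[:3]: print(t,np.round(q["xy"]),round(q["conf"],2))
s=r.state(); print(s["time_s"],s["eef_pos"],s["contact_force"])
E
```

```text
time_s: 30.0
eef_pos: [0.5654, 0.0535, 0.3295]
orientation: [[0.997, 0.072, -0.0], [0.072, -0.997, 0.0], [-0.0, -0.0, -1.0]]
contact_force: [-0.1, 0.5, -1.3]
width: 0.415
step tongue_tip 0.13
step tongue 0.63
step body_top_right 5.93
step body_left 0.36
step body_right 0.26
step body_low -0.04
fork bar_low None
fork bar_high -0.07
fork narrow 0.04
fork wide -0.11
fork bar_back None
face: low 0.1 mid 0.0 high 0.12 left 0.11
ring_gauge [336. 175.] 0.65
ring_gauge [274. 239.] 0.54
cutter [410. 242.] 0.56
cutter [327. 153.] 0.36
wrench [259. 196.] 0.59
wrench [343. 182.] 0.21
driver [273. 131.] 0.61
vee_block [410. 243.] 0.7
vee_block [349. 371.] 0.61
oil [337. 178.] 0.73
oil [407. 341.] 0.67
oil [273. 240.] 0.29
fork_gauge_mid [339. 178.] 0.89
fork_gauge_mid [276. 368.] 0.83
fork_gauge_mid [323. 266.] 0.71
step_gauge_mid [323. 151.] 0.65
30.5 [0.56564868 0.05327094 0.32956961] [-0.17645857  0.06515557  0.94432517]
```

```bash
python3 -c "
from workcell import r
print(r.job_done())"
```

```text
the job is handed in; nothing more can be done
None
```

Both steel gauges are in their own pockets, pressed home and released, and the job was handed in at about 30.5 s of the 70 s allowed. The arm stood clear of everything at the end.

**How it was done:** The tool can't tilt, so I gripped each gauge lightly and pressed it flat on the foam face until it turned to the slope. I then lifted it, lined it up over its pocket with the wrist camera, and lowered it. I pushed each one along the foam's normal, to about 24 N measured at the wrist for the step gauge and 28 N for the fork. Both stopped moving before that, so they were on the pocket floor.

**Last checks:**
- **Step gauge:** its plate reads within about 0.3 mm of the foam face at the tip and around the body. The tooth-marked part of the tongue reads about 0.5 mm high, and I put that down to the marks.
- **Fork gauge:** the bar end and both jaws that the camera could see are within about 0.2 mm of the face.
- **Bystanders:** the ring, cutter, wrench, driver, V-block and oil bottle were all detected in the side view. The ring and cutter match their first positions within a few pixels. For the others I had only the first pictures to compare by eye.

**Gaps and disagreements:**
- The grips hid the fork bar's low end and back edge. The step body's inner corner patch read about 4–8 mm high in every look; I took that as the edge of the grip and checked it no further.
- The mask network once picked the pink fork instead of the steel one, so I used positions instead.
- I had used all 12 pictures, so I checked the final state by numbers only.

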